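# Clamp a copper disc: nut by fingers, then by wrench

### The arm

A 6-joint arm with a two-finger parallel gripper is mounted at the origin on the work surface. World frame = base frame: x ahead of the robot, y to its left, z up, the work surface at z = 0. Lengths are in m, angles in rad, forces in N, time in s.
With the tool pointing down it reaches from about 0.3 to 0.75 m from the base axis. Payload 8.5 kg.
Tool frame: the origin (TCP) lies midway between the tips of the shut fingers; the grasp point (between the pads) lies 19 mm behind it (env.grip_point_offset is the distance from the TCP to the grasp point, in m); z points along the fingers, x is the direction in which the jaws open and shut, and the axes are right-handed (so a half turn about z gives the same grasp; the last joint's range is limited). The gripper opens to 85 mm and grips with 20 to 120 N. Pads are 22 mm wide; open, the fingers measure 114 mm over their backs; the gripper's body (76 mm by 85 mm) begins 54 mm behind the grasp point. The pads swing forward as they close: fully open they stand 13 mm farther back than shut.
Start: joints at [1.021, 0.381, 1.297, -0, 1.464, -0.215], TCP at [0.181, 0.519, 0.231] pointing down, gripper open.
Joint ranges: [-3.11, 3.11], [-0.89, 2.33], [0.22, 2.48], [-1.42, 4.56], [0.17, 2.85], [-2.88, 2.88]. Speed limits (rad/s): [2.39, 2.39, 3.14, 3.14, 3.14, 3.14].

### API

Orientations are given as a unit quaternion [x, y, z, w].
In Python, from station import env gives the robot as it stands. The module is installed in compiled form; this text tells all that it offers.
- The arm moves only by the shell command python3 -m creep 'ROWS' [FORCE]. ROWS is JSON, a list of rows, each a list of 3 entries, a list of its own where there are three numbers: the shift along the tool's x, y, z in cm, then the turn, a rotation vector about the tool's x, y, z in rad, then the gripper command: -1 is fully open, 1 is shut, values between are in proportion. A call has 1 to 20 rows; each row is the pose to reach, as a shift and turn from the pose measured when the call began, along the tool's axes at that moment; what a row does not reach only later rows make up. A row lasts 1/8 s, in which the tool goes at most 62.5 mm and 10.7 degrees, less where a joint would pass 70% of its speed; a pose out of reach is approached as far as the arm can. A call with a gripper value outside its range is refused whole. The fingers move at their own pace and stop on an object; FORCE is the grip in N (left out, the last holds). Time passes only in rows, so rows that repeat a pose let the fingers close. It gives the time, the measured TCP pose, the force and the opening at its end, in the units of the state.
- env.sense(): the state, without advancing time (a new reading comes with each control period).
- env.read_camera(name): name is "scene" or "side" or "wrist"; returns the picture (400x640x3 uint8, red, green, blue); there is no depth.
- env.get_calibration(name): a dict with "camera_matrix" (3x3 intrinsics, pixels), "k1" (the pictures are not rectified: a ray, as slopes to the right and down, at radius r is drawn at 1 + k1 r^2 times it, then the intrinsics apply), "origin" and "rotation" of the camera in the world. Camera axes: x right, y down, z forward; pixel columns grow to the right and rows downward; lengths in m; the calibration is good to about 2 mm. A picture is of the moment at which its call begins: read the wrist's pose just before it. get_calibration takes no time and is no camera call; for the wrist camera it gives the pose at the moment of the call.
- env.hand_in(): hands the job in, once; it reports no verdict.
The state is a dict: "time": time; "qpos": joint angles; "qvel": joint speeds; "effort": joint torques, N m; "eef_pos": TCP position; "orientation": TCP orientation; "wrist_force": force on the tool from outside, world axes, zero at the start; "wrist_torque": the same for the moment, N m; "grip_width": opening from 0.0 (shut) to 1.0 (fully open).
Only numpy, scipy, OpenCV 4.12 (cv2) and the standard library are available. Lean on these libraries where they do the work, as an engineer would, in place of code of your own. Each camera call takes 0.05 s, during which the arm holds its last target. There are 200 camera calls.

### The job

Clamp the copper disc on the sloped stand: with the gripper's fingers turn the brass hex nut clockwise until it is finger-tight, then take the red-handled wrench and tighten the nut with it by about another eighth of a turn (45 degrees). Then lay the wrench flat on the cork mat, set down and not dropped, and leave the nut tight and the jar, bowl, organiser box and hammer undisturbed.

Things in the scene. Friction and masses are not known exactly. Their poses are not given: they have to be found in the camera images.
- stand: Fixed green stand, base 150 x 160 mm, with a dark 130 mm square steel face sloping 25 degrees: low edge on the stand's -x side (nearer the robot), normal up and to -x. Origin: centre of the base's underside, z up; face centre at (0, 0, 125 mm). On the face a copper disc 90 mm across and a washer 44 mm across, together 6 mm thick, and a sleeve 24 mm across under the nut.
- nut: Captive brass hex nut, 36 mm across flats, 41.6 mm across corners, 22 mm high; turns about its axis only, never travels along it. Origin: on the axis at its underside, 15 mm above the face. z: along the axis, away from the face, 25 degrees from vertical. x: parallel to one pair of flats (a grasp along y closes on two flats; so every 60 degrees); turns with the nut.
- nut_top (a point): Centre of the nut's top, 22 mm along z from its origin; a white dash on the top lies along the nut's +x, and an 18 mm stud stands out 11 mm. Finger-tight, the nut's x is 0.60 rad anticlockwise (seen from above the nut) of uphill on the face, so a wrench fitted with its x along it has its handle downhill, towards the robot and the stand's -y side.
- nut_finger (a joint): Loose part of the nut's turning, rad, growing clockwise as seen from above the nut (tightening): -1.35 to 0, starts at -1.2 to -0.75, 0 is finger-tight. Turns against 0.3 N m of friction.
- nut_tight (a joint): Tight part of the same nut's turning, in the same direction, rad: starts at 0, begins to move only when nut_finger has reached 0, stop at 1.05. Stays where left. Turns against 0.8 N m of friction. It must be turned with the wrench, to more than 0.5; the nut's whole angle is nut_finger + nut_tight.
- wrench: Loose open-ended wrench, about 0.3 kg, lying flat on its flat underside, 219 mm long. Origin: underside, below the grip point in the red handle; x to the open jaws, z up. Handle 22 mm wide, 12 mm thick, red from x = -95 to +30 mm. Head 14 mm thick, 70 mm wide at the jaws; centre of mass near x = +20 mm.
- wrench_jaw (a point): Centre of the jaw gap, (90, 0, 7) mm in the wrench's frame; on the nut's axis when fitted. Gap 39 mm wide, flared at the mouth, from its back wall at x = 66 mm to the jaw tips at x = 114 mm; about 0.17 rad of play each way on the nut.
- wrench_tail (a point): Centre of the handle's tail end, at (-92, 0, 6) mm in the wrench's frame.
- mat: Fixed cork mat on the table, 290 mm (x) by 150 mm (y), 3 mm thick. Origin: centre of its underside.
- jar: Small orange jar with white cap and label, 56 mm across, 75 mm high, standing; bystander. Origin: centre of the underside.
- bowl: Small blue bowl, 80 mm across, 40 mm high; bystander. Origin: centre of the underside.
- organiser: White divided box, 130 x 260 x 40 mm, 0.8 kg, to the right; bystander. Origin: centre of the underside.
- hammer: Hammer lying on the table to the left; bystander. Origin: underside, near its middle.

How it is judged:
By the outcome, as a careful person would: the job done as asked, in the order asked, and still so for the second after the job is handed in, with the robot touching nothing.
It also fails if it takes over 72 s, if anything falls off the work surface, if the arm or the gripper's body presses on something with over 40 N, if the wrist force passes 120 N, or if a joint passes its speed limit or range.

## Working session

There is one attempt and no reset: what is moved stays moved. The work goes in short steps, Python scripts to look and compute and a shell command to move; the robot and the scene stay as the last step left them, time stands still between calls to the robot, and variables do not carry over. Pictures are saved under pics/ and viewed, about 8 in all and at most 12, crops included, and the job is handed in when it is done.

```bash
mkdir -p pics; ls
python3 - <<'E'
from station import env
import cv2
for n in ("scene","side"):
    im=env.read_camera(n); cv2.imwrite(f"pics/{n}0.png",im[:,:,::-1])
    print(n,env.get_calibration(n))
print(env.sense(), env.grip_point_offset)
E
```

```text
pics
scene {'camera_matrix': array([[378.12186212,   0.        , 327.66019218],
       [  0.        , 378.12186212, 198.21293196],
       [  0.        ,   0.        ,   1.        ]]), 'k1': -0.02767622801223123, 'origin': array([0.98132004, 0.72141937, 1.14996506]), 'rotation': array([ 0.25186652,  0.91024272, -0.31808441, -0.08272698])}
side {'camera_matrix': array([[402.19035261,   0.        , 322.92181733],
       [  0.        , 402.19035261, 201.73520346],
       [  0.        ,   0.        ,   1.        ]]), 'k1': -0.052177908344373185, 'origin': array([-0.00621198, -0.76088543,  1.27929353]), 'rotation': array([ 0.894914  , -0.28753715,  0.11105879, -0.32267207])}
{'time': 0.1, 'qpos': array([ 1.02070108e+00,  3.81127911e-01,  1.29818343e+00, -1.58753327e-05,
        1.46360741e+00, -2.15286402e-01]), 'qvel': array([ 2.18860654e-04, -1.76224999e-03, -4.14279866e-03,  2.59540338e-04,
       -1.88040057e-05,  2.04521268e-04]), 'effort': array([ 3.20746556e-03, -4.49217260e+01, -2.31658566e+01, -1.46651068e-04,
        3.67221830e-03, -3.01887837e-05]), 'eef_pos': array([0.1805768 , 0.51922243, 0.23077442]), 'orientation': array([ 8.15041851e-01,  5.79401710e-01, -6.06914938e-04,  2.67116320e-04]), 'wrist_force': array([0.09471553, 1.31667509, 0.18595086]), 'wrist_torque': array([ 0.0195957 ,  0.02378645, -0.00377964]), 'grip_width': 1.0025416731813286} 0.0187
```

View pics/scene0.png

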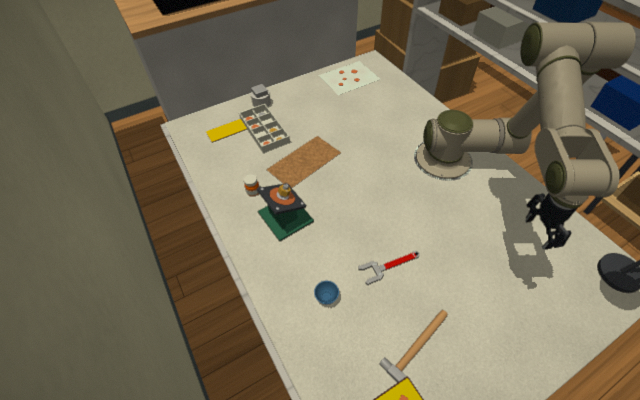

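View pics/side0.png

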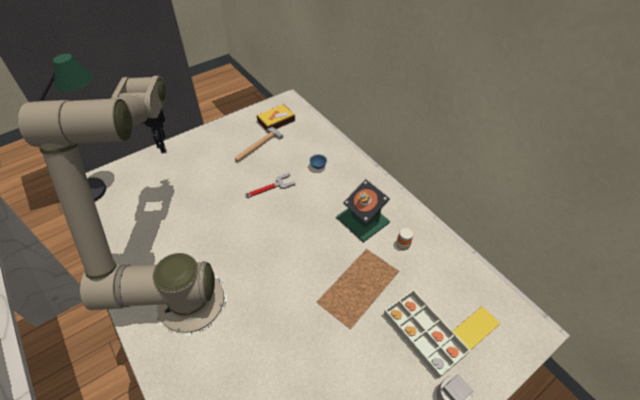

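The scene view shows the stand near (285,205), wrench from (372,272) to (417,254), mat (304,160), bowl (327,292), jar (251,185). The side view shows stand (363,205), wrench (248,193) to (290,183), mat (358,287). I'll crop in closer.

```bash
cat > h.py <<'E'
import numpy as np, cv2
from scipy.spatial.transform import Rotation as R
from station import env
def cam(n):
    c=env.get_calibration(n); q=np.array(c["rotation"]); M=R.from_quat(q).as_matrix() if q.shape==(4,) else q
    return c["camera_matrix"],c["k1"],np.array(c["origin"]),M
def ray(c,u,v):
    K,k,o,M=c; d=np.array([(u-K[0,2])/K[0,0],(v-K[1,2])/K[1,1]]); s=d.copy()
    for _ in range(20): s=d/(1+k*(s@s))
    r=M@np.array([s[0],s[1],1]); return o,r/np.linalg.norm(r)
def onz(c,u,v,z):
    o,r=ray(c,u,v); return o+r*(z-o[2])/r[2]
def tri(*obs):
    A=np.zeros((3,3));b=np.zeros(3)
    for c,u,v in obs:
        o,r=ray(c,u,v);P=np.eye(3)-np.outer(r,r);A+=P;b+=P@o
    return np.linalg.solve(A,b)
def proj(c,p):
    K,k,o,M=c; q=M.T@(np.asarray(p)-o); s=q[:2]/q[2]; s=s*(1+k*(s@s)); return K[:2,:2]@s+K[:2,2]
E
python3 - <<'E'
import cv2,numpy as np
a=cv2.imread("pics/scene0.png");b=cv2.imread("pics/side0.png")
f=lambda im,x,y,w=64,h=48:cv2.resize(im[y:y+h,x:x+w],(400,300),interpolation=cv2.INTER_CUBIC)
o=np.vstack([np.hstack([f(a,255,178,72,54),f(a,355,240,72,54)]),np.hstack([f(b,332,175,80,60),f(b,240,160,72,54)])])
cv2.imwrite("pics/c1.png",o)
E
```

```text
(no output)
```

View pics/c1.png

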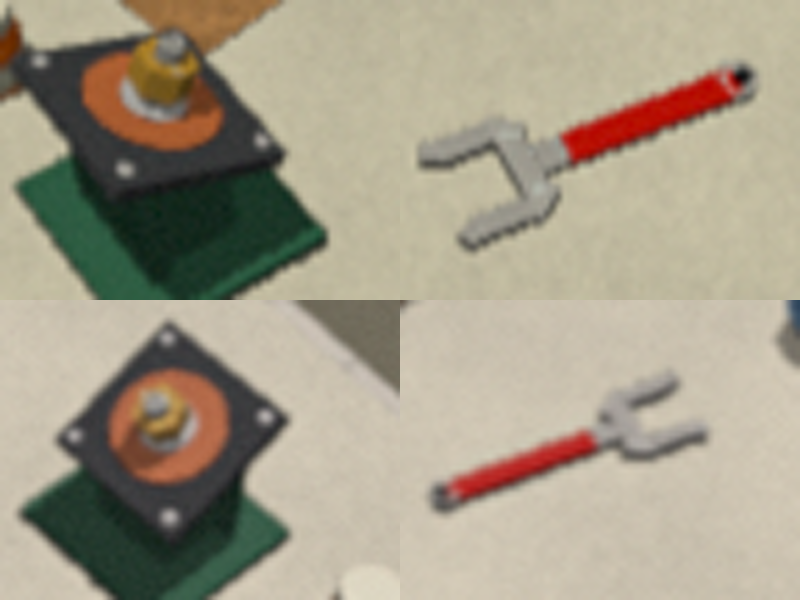

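```bash
cat > m1.py <<'E'
from h import *
S=cam("scene");D=cam("side")
f=lambda u,v,x0,y0,s:((u+.5)/s-.5+x0,(v+.5)/s-.5+y0)
s=400/72
ss=lambda u,v:(S,*f(u,v,255,178,s)); sd=lambda u,v:(D,*f(u,v-300,332,175,5))
ws=lambda u,v:(S,*f(u-400,v,355,240,s)); wd=lambda u,v:(D,*f(u-400,v-300,240,160,s))
def t(n,a,b):
    p=tri(a,b); print(n,p.round(4),[ (proj(c,p)-[u,v]).round(1) for c,u,v in (a,b)]); return p
a=t("scr +y hi",ss(125,170),sd(168,340));b=t("scr -y hi",ss(40,60),sd(265,417));c=t("scr +y lo",ss(262,140),sd(72,435))
m=(b+c)/2; print("face centre",m)
t("stud",ss(172,36),sd(155,397))
for n,A,B in(("tail",ws(740,80),wd(440,497)),("redfront",ws(568,150),wd(592,441)),("tip1",ws(430,155),wd(703,434)),("tip2",ws(466,242),wd(675,380))):
    t(n,A,B); print(onz(*A,.010),onz(*B,.010))
print("mat",[onz(S,u,v,.003).round(3) for u,v in((319,138),(341,154),(294,187),(267,168))],[onz(D,u,v,.003).round(3) for u,v in((365,251),(398,271),(351,326),(318,300))])
for n in ("scene",): print(n,onz(S,327,294,.02),onz(S,251,187,.03))
w=cam("wrist"); s=env.sense(); print("wristcam in tool:", R.from_quat(s["orientation"]).inv().apply(w[2]-s["eef_pos"]), R.from_quat(s["orientation"]).as_matrix().T@w[3], w[0])
E
python3 m1.py
```

```text
scr +y hi [ 0.7493 -0.0179  0.1461] [array([-0.2, -0. ]), array([-0.2,  0. ])]
scr -y hi [ 0.7574 -0.1209  0.1483] [array([-0.1, -0. ]), array([-0.1,  0. ])]
scr +y lo [ 0.6547 -0.0245  0.1045] [array([0., 0.]), array([ 0., -0.])]
face centre [ 0.70605015 -0.07269741  0.12640351]
stud [ 0.6863 -0.0745  0.1745] [array([-0.2, -0. ]), array([-0.2,  0. ])]
tail [0.3931 0.3056 0.0056] [array([-0.1,  0. ]), array([-0.1, -0. ])]
[0.39499559 0.30741512 0.01      ] [0.39200923 0.30162978 0.01      ]
redfront [0.5149 0.289  0.0059] [array([-0.6,  0. ]), array([-0.5, -0. ])]
[0.51475991 0.29162288 0.01      ] [0.51473662 0.2843199  0.01      ]
tip1 [0.5886 0.2475 0.0044] [array([-0.8, -0. ]), array([-0.7, -0. ])]
[0.58813378 0.25128492 0.01      ] [0.58816854 0.24133534 0.01      ]
tip2 [0.6021 0.307  0.0057] [array([-0.7, -0. ]), array([-0.5, -0. ])]
[0.60175343 0.30973722 0.01      ] [0.60173095 0.30206852 0.01      ]
mat [array([ 0.385, -0.377,  0.003]), array([ 0.355, -0.242,  0.003]), array([ 0.612, -0.183,  0.003]), array([ 0.66 , -0.332,  0.003])] [array([ 0.621, -0.193,  0.003]), array([ 0.664, -0.33 ,  0.003]), array([ 0.395, -0.393,  0.003]), array([ 0.361, -0.254,  0.003])]
scene [0.73368645 0.27966302 0.02      ] [ 0.76359998 -0.24818519  0.03      ]
wristcam in tool: [-0.00058524 -0.07399428 -0.14206977] [[ 9.99999889e-01 -4.66916885e-04  6.36723660e-05]
 [ 4.27447878e-04  9.55635905e-01  2.94550224e-01]
 [-1.98378072e-04 -2.94550164e-01  9.55635998e-01]] [[294.10089248   0.         323.05069049]
 [  0.         294.10089248 200.7068282 ]
 [  0.           0.           1.        ]]
```

```bash
cat >> h.py <<'E'
C=np.array([0.706,-0.073,0.125]); psi=0.072   # stand face centre, yaw
def frame(C_=None,psi_=None):
    p=psi if psi_ is None else psi_; a=np.radians(25)
    h=np.array([np.cos(p),np.sin(p),0]); z=np.array([0,0,1.])
    u=np.cos(a)*h+np.sin(a)*z; n=-np.sin(a)*h+np.cos(a)*z
    return u,np.cross(n,u),n
def toolR(ang):  # tool z into the face, x at angle ang (ccw from uphill)
    u,e,n=frame(); x=np.cos(ang)*u+np.sin(ang)*e
    return np.column_stack([x,np.cross(-n,x),-n])
def rel(pos,M):
    s=env.sense(); T=R.from_quat(s["orientation"])
    print("shift cm",(T.inv().apply(np.asarray(pos)-s["eef_pos"])*100).round(2),"rot",(T.inv()*R.from_matrix(M)).as_rotvec().round(3),"q",s["qpos"].round(2))
def snap(name,fn):
    c=cam(name); im=env.read_camera(name); cv2.imwrite("pics/"+fn,im[:,:,::-1]); return c,im
E
python3 - <<'E'
from h import *
u,e,n=frame(); rel(C+.12*n,toolR(1.05))
E
```

```text
shift cm [-40.68  64.43  -0.26] rot [-0.391  0.197  0.112] q [ 1.02  0.38  1.3  -0.    1.46 -0.22]
```

```bash
python3 -m creep '[[[-40.7,64.4,-0.3],[-0.391,0.197,0.112],-1],[[-40.7,64.4,-0.3],[-0.391,0.197,0.112],-1],[[-40.7,64.4,-0.3],[-0.391,0.197,0.112],-1],[[-40.7,64.4,-0.3],[-0.391,0.197,0.112],-1],[[-40.7,64.4,-0.3],[-0.391,0.197,0.112],-1],[[-40.7,64.4,-0.3],[-0.391,0.197,0.112],-1],[[-40.7,64.4,-0.3],[-0.391,0.197,0.112],-1],[[-40.7,64.4,-0.3],[-0.391,0.197,0.112],-1],[[-40.7,64.4,-0.3],[-0.391,0.197,0.112],-1],[[-40.7,64.4,-0.3],[-0.391,0.197,0.112],-1],[[-40.7,64.4,-0.3],[-0.391,0.197,0.112],-1],[[-40.7,64.4,-0.3],[-0.391,0.197,0.112],-1],[[-40.7,64.4,-0.3],[-0.391,0.197,0.112],-1],[[-40.7,64.4,-0.3],[-0.391,0.197,0.112],-1],[[-40.7,64.4,-0.3],[-0.391,0.197,0.112],-1],[[-40.7,64.4,-0.3],[-0.391,0.197,0.112],-1]]' 60
python3 - <<'E'
from h import *
c,im=snap("wrist","w1.png")
u,e,n=frame(); rel(C+.12*n,toolR(1.05))
for p in (C,C+.037*n,C+.048*n,C+.054*u+.054*e,C+.054*u-.054*e,C-.054*u-.054*e,C-.054*u+.054*e): print(proj(c,p).round(1))
E
```

```text
time: 2.1
eef_pos: [0.6546, -0.0755, 0.2345]
orientation: [0.826, 0.52, 0.191, 0.102]
wrist_force: [-0.4, 0.7, -0.3]
grip_width: 0.997
shift cm [-0.08  0.07  0.1 ] rot [ 0.    -0.001  0.002] q [-0.37  0.4   1.33  0.21  1.02 -1.57]
[322.6 194.6]
[322.6 207.1]
[322.6 211.6]
[400.1 214.8]
[302.6 265.1]
[241.6 173.4]
[346.  111.9]
```

View pics/w1.png

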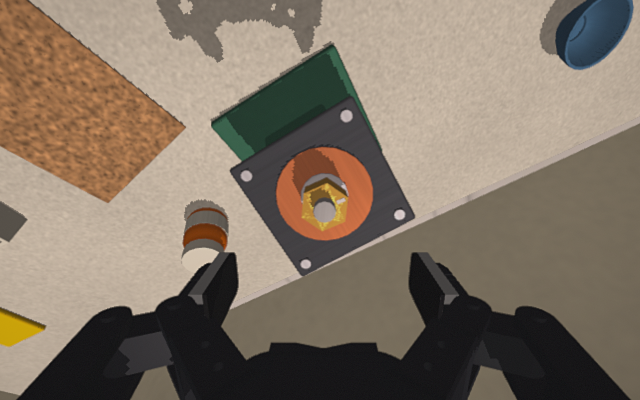

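Screws at (346,116), (400,214), (306,264), (246,176); nut top near (324,205), as predicted within ~4 px. Enlarging for the dash angle.

Run:
```python
from h import *
im=cv2.imread("pics/w1.png"); cv2.imwrite("pics/w1c.png",np.hstack([cv2.resize(im[175:240,295:355],(553,600),interpolation=cv2.INTER_CUBIC)]))
h=cv2.cvtColor(im,cv2.COLOR_BGR2GRAY)
for u,v in((346,116),(400,214),(306,264),(246,176)):
    p=h[v-9:v+10,u-9:u+10]; m=(p>130).astype(float); yy,xx=np.mgrid[-9:10,-9:10]; print(u+(m*xx).sum()/m.sum(),v+(m*yy).sum()/m.sum(),m.sum())
```

```text
346.08181818181816 115.42727272727272 110.0
399.83838383838383 215.1010101010101 99.0
304.9746835443038 264.39240506329116 79.0
245.64893617021278 175.85106382978722 94.0
```

View pics/w1c.png

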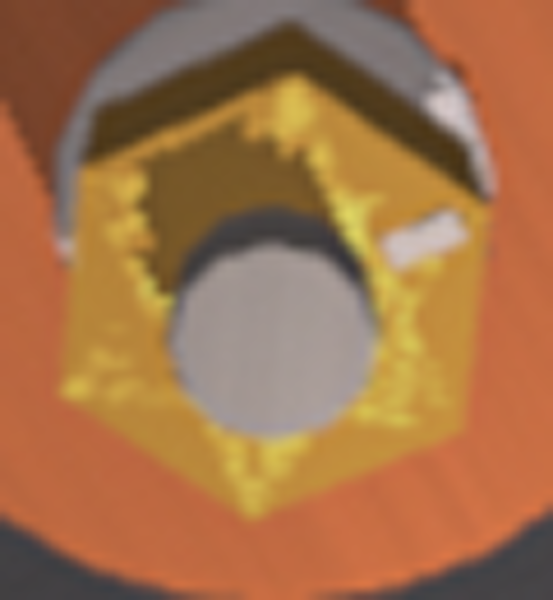

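Run:
```python
from h import *
import h
from scipy.optimize import least_squares
c=cam("wrist")
px=np.array([(346.1,115.4),(399.8,215.1),(305,264.4),(245.6,175.9)])
def pts(x):
    h.psi=x[3]; u,e,n=frame(); d=x[4]; return [x[:3]+d*(a*u+b*e) for a,b in((-1,1),(1,1),(1,-1),(-1,-1))]
f=lambda x:np.concatenate([(np.array([proj(c,p) for p in pts(x)])-px).ravel(),[(x[2]-.125)/.0015*1,(x[4]-.053)/.001]])
s=least_squares(f,[*C,.072,.053]); print(s.x.round(4),s.fun.round(2))
h.psi=s.x[3];Cc=s.x[:3];u,e,n=frame(); P=Cc+.037*n
def face(U,V):
    o,r=ray(c,(U+.5)/9.2167-.5+295,(V+.5)/9.2308-.5+175); q=o+r*((P-o)@n)/(r@n)-P; return np.array([q@u,q@e])
cs=[face(*k) for k in((85,165),(295,75),(490,200),(465,430),(255,520),(65,395))]
print("centre",np.mean(cs,0)); m=np.mean(cs,0)
for k in cs: print(np.hypot(*(k-m)).round(4),np.degrees(np.arctan2(*(k-m)[::-1])).round(1))
a,b=face(388,258),face(465,222); print(a,b,np.degrees(np.arctan2(*(b-a)[::-1])), [np.degrees(np.arctan2(*(k-m)[::-1])) for k in(a,b)])
```

```text
[ 0.7084 -0.0726  0.1249  0.081   0.0528] [ 0.14  0.09 -0.07 -0.12  0.15  0.12 -0.21 -0.07 -0.08 -0.21]
centre [-0.00094601  0.00084934]
0.0207 -156.9
0.0205 145.2
0.0208 86.1
0.0209 24.0
0.021 -35.3
0.0208 -94.9
[0.00061478 0.01133237] [0.00112939 0.01877185] 86.04295620979006 [np.float64(81.53164466639684), np.float64(83.39466800092102)]
```

```bash
sed -i 's/^C=np.array.*/C=np.array([0.708,-0.0722,0.1248]); psi=0.081/' h.py
cat >> h.py <<'E'
def stat():
    s=env.sense(); u,e,n=frame(); T=R.from_quat(s["orientation"]).as_matrix(); d=s["eef_pos"]-C; x=T[:,0]
    print("t",round(s["time"],2),"tcp u,e,n mm",(np.array([d@u,d@e,d@n])*1000).round(1),"ang",np.degrees(np.arctan2(x@e,x@u)).round(2),"tilt",np.degrees(np.arccos(-T[:,2]@n)).round(2),
     "F uen",np.array([s["wrist_force"]@k for k in(u,e,n)]).round(1),"Tn",round(s["wrist_torque"]@n,3),"grip",round(s["grip_width"],3))
E
python3 - <<'E'
from h import *
u,e,n=frame(); stat(); rel(C+.05*n,toolR(np.radians(54.8)));rel(C+.010*n,toolR(np.radians(54.8)))
E
```

```text
t 2.15 tcp u,e,n mm [ -2.    0.9 122. ] ang 59.78 tilt 0.18 F uen [-0.   0.1  0.4] Tn -0.002 grip 0.996
shift cm [0.04 0.2  7.21] rot [0.002 0.002 0.087] q [-0.37  0.4   1.33  0.21  1.02 -1.57]
shift cm [ 0.05  0.19 11.21] rot [0.002 0.002 0.087] q [-0.37  0.4   1.33  0.21  1.02 -1.57]
```

```bash
python3 -m creep '[[[0.04,0.2,4],[0.002,0.002,0.087],-1],[[0.04,0.2,7.2],[0.002,0.002,0.087],-1],[[0.05,0.19,9],[0.002,0.002,0.087],-1],[[0.05,0.19,10.5],[0.002,0.002,0.087],-1],[[0.05,0.19,11.2],[0.002,0.002,0.087],-1],[[0.05,0.19,11.2],[0.002,0.002,0.087],-1]]' 60 && python3 -c "
from h import *
stat()"
python3 -m creep '[[[0,0,0],[0,0,0],0],[[0,0,0],[0,0,0],0.4],[[0,0,0],[0,0,0],1],[[0,0,0],[0,0,0],1],[[0,0,0],[0,0,0],1],[[0,0,0],[0,0,0],1],[[0,0,0],[0,0,0],1],[[0,0,0],[0,0,0],1]]' 40; python3 -c "
from h import *
stat()"
```

```text
time: 2.9
eef_pos: [0.7038, -0.0725, 0.1341]
orientation: [0.848, 0.484, 0.196, 0.092]
wrist_force: [-0.5, -0.5, 0.7]
grip_width: 1.002
t 2.9 tcp u,e,n mm [ 0.1 -0.  10.2] ang 54.8 tilt 0.03 F uen [-0.2 -0.4  0.9] Tn -0.016 grip 1.002
time: 3.9
eef_pos: [0.7039, -0.0724, 0.1348]
orientation: [0.848, 0.484, 0.197, 0.092]
wrist_force: [-3.1, 1.8, 5.8]
grip_width: 0.409
t 3.9 tcp u,e,n mm [ 0.5  0.1 10.8] ang 54.8 tilt 0.08 F uen [-0.2  2.   6.5] Tn -0.144 grip 0.409
```

```bash
python3 -m creep '[[[0,0,0],[0,0,0.12],1],[[0,0,0],[0,0,0.24],1],[[0,0,0],[0,0,0.36],1],[[0,0,0],[0,0,0.48],1],[[0,0,0],[0,0,0.60],1],[[0,0,0],[0,0,0.72],1],[[0,0,0],[0,0,0.78],1],[[0,0,0],[0,0,0.78],1],[[0,0,0],[0,0,0.78],1]]' 40; python3 -c "
from h import *
stat()"
```

```text
time: 5.03
eef_pos: [0.7028, -0.0732, 0.1343]
orientation: [0.968, 0.125, 0.215, 0.011]
wrist_force: [-7.8, -3.5, 3.4]
grip_width: 0.416
t 5.03 tcp u,e,n mm [-0.8 -0.6 10.8] ang 10.08 tilt 0.1 F uen [-5.9 -2.9  6.4] Tn -0.263 grip 0.416
```

```bash
for i in 1 2; do python3 -m creep '[[[0,0,0],[0,0,0.035],1],[[0,0,0],[0,0,0.035],1],[[0,0,0],[0,0,0.035],1]]' 40 >/dev/null; python3 -c "
from h import *
stat(); print(env.sense()['effort'][5])"; done; python3 -m creep '[[[0,0,0],[0,0,0.035],1],[[0,0,0],[0,0,0.035],1],[[0,0,0],[0,0,0.035],1]]' 40 >/dev/null; python3 -c "
from h import *
stat(); print(env.sense()['effort'][5])"
```

```text
t 5.4 tcp u,e,n mm [-0.9 -0.7 10.8] ang 8.07 tilt 0.11 F uen [-1.9 -0.6  3.7] Tn -0.231 grip 0.412
-0.19241288769990206
t 5.78 tcp u,e,n mm [-1.  -0.7 10.8] ang 6.04 tilt 0.11 F uen [-1.3 -0.2  4.7] Tn -0.169 grip 0.415
-0.16687790863215923
t 6.15 tcp u,e,n mm [-1.  -0.7 10.8] ang 4.04 tilt 0.12 F uen [-2.5 -1.3  4.3] Tn 0.347 grip 0.412
0.33221167512238026
```

```bash
for i in 1 2; do python3 -m creep '[[[0,0,0],[0,0,0.025],1],[[0,0,0],[0,0,0.025],1],[[0,0,0],[0,0,0.025],1]]' 40 >/dev/null; python3 -c "
from h import *
stat(); print(env.sense()['effort'][5])"; done
```

```text
t 6.53 tcp u,e,n mm [-1.1 -0.7 10.8] ang 2.6 tilt 0.13 F uen [-3.4 -0.9  4.5] Tn 0.458 grip 0.416
0.49115443602204323
t 6.9 tcp u,e,n mm [-1.1 -0.7 10.8] ang 1.13 tilt 0.13 F uen [-3.6 -0.2  5.1] Tn 0.513 grip 0.411
0.4797612503170967
```

```bash
python3 -m creep '[[[0,0,0],[0,0,0],-1],[[0,0,0],[0,0,0],-1],[[0,0,0],[0,0,0],-1],[[0,0,0],[0,0,0],-1],[[0,0,-5],[0,0,0],-1],[[0,0,-10],[0,0,0],-1],[[0,0,-10],[0,0,0],-1],[[0,0,-10],[0,0,0],-1]]' 40
python3 - <<'E'
from h import *
stat(); c,im=snap("wrist","w2.png"); u,e,n=frame(); p=proj(c,C+.037*n); print(p)
x,y=(p-[30,32]).astype(int); print(x,y)
cv2.imwrite("pics/w2c.png",cv2.resize(im[y:y+60,x:x+60,::-1],(600,600),interpolation=cv2.INTER_CUBIC))
E
```

```text
time: 7.9
eef_pos: [0.6604, -0.0766, 0.2241]
orientation: [0.975, 0.049, 0.215, -0.006]
wrist_force: [0.1, 0.3, -0.8]
grip_width: 1.004
t 7.9 tcp u,e,n mm [ -1.4  -0.5 110.2] ang 1.12 tilt 0.17 F uen [-0.2  0.3 -0.8] Tn 0.016 grip 1.004
[324.48432038 209.74093521]
294 177
```

View pics/w2c.png

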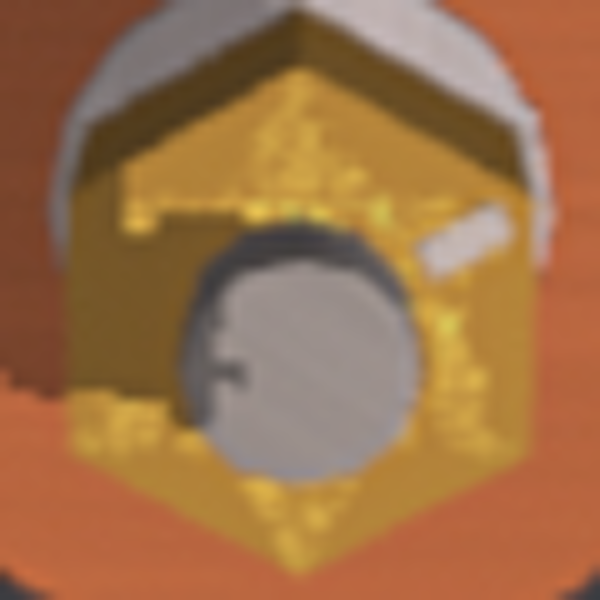

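Run:
```python
from h import *
c=cam("wrist"); u,e,n=frame(); P=C+.037*n
def face(U,V):
    o,r=ray(c,(U+.5)/10-.5+294,(V+.5)/10-.5+177); q=o+r*((P-o)@n)/(r@n)-P; return np.array([q@u,q@e])
cs=np.array([face(*k) for k in((70,190),(298,67),(530,190),(530,455),(298,575),(70,455))]);m=cs.mean(0);print("centre",m)
print([ (np.hypot(*(k-m)).round(4),np.degrees(np.arctan2(*(k-m)[::-1])).round(1)) for k in cs])
# wrench from coarse
t=np.array([.3931,.3056]);j=np.array([.5954,.2772]);print("wrench yaw",np.arctan2(*(j-t)[::-1]), "len",np.hypot(*(j-t)))
```

```text
centre [-0.00118534  0.00082609]
[(np.float64(0.0205), np.float64(149.2)), (np.float64(0.0204), np.float64(91.4)), (np.float64(0.0206), np.float64(32.9)), (np.float64(0.0209), np.float64(-29.5)), (np.float64(0.0208), np.float64(-89.2)), (np.float64(0.0208), np.float64(-148.1))]
wrench yaw -0.1394740756144103 len 0.204283748741793
```

```bash
cat >> h.py <<'E'
def flatR(yaw):  # tool down, tool y = wrench x at heading yaw
    wx=np.array([np.cos(yaw),np.sin(yaw),0]); wy=np.array([-wx[1],wx[0],0]); return np.column_stack([wy,wx,[0,0,-1]])
E
python3 - <<'E'
from h import *
rel([.484,.293,.13],flatR(-.14)); print(env.sense()['qpos'])
E
```

```text
shift cm [-16.42 -38.58   2.38] rot [ 0.294 -0.361 -1.308] q [-0.36  0.42  1.33  0.22  1.01 -0.54]
[-0.36477695  0.42130523  1.32606298  0.21513435  1.0104017  -0.54435352]
```

```bash
python3 -m creep '[[[-3,-5,-2],[0,0,0],-1],[[-16.4,-38.6,2.4],[0.294,-0.361,-1.308],-1],[[-16.4,-38.6,2.4],[0.294,-0.361,-1.308],-1],[[-16.4,-38.6,2.4],[0.294,-0.361,-1.308],-1],[[-16.4,-38.6,2.4],[0.294,-0.361,-1.308],-1],[[-16.4,-38.6,2.4],[0.294,-0.361,-1.308],-1],[[-16.4,-38.6,2.4],[0.294,-0.361,-1.308],-1],[[-16.4,-38.6,2.4],[0.294,-0.361,-1.308],-1],[[-16.4,-38.6,2.4],[0.294,-0.361,-1.308],-1],[[-16.4,-38.6,2.4],[0.294,-0.361,-1.308],-1],[[-16.4,-38.6,2.4],[0.294,-0.361,-1.308],-1],[[-16.4,-38.6,2.4],[0.294,-0.361,-1.308],-1]]' 40
python3 - <<'E'
from h import *
c,im=snap("wrist","w3.png"); rel([.484,.293,.13],flatR(-.14))
wx=np.array([np.cos(-.14),np.sin(-.14),0]);wy=np.array([-wx[1],wx[0],0]);o=np.array([.4842,.2928,0])
for a,b,z in((-92,0,6),(0,0,12),(30,0,12),(90,0,7),(114,35,14),(114,-35,14)): print((a,b),proj(c,o+(a*wx+b*wy+np.array([0,0,z]))/1000).round(1))
E
```

```text
time: 9.45
eef_pos: [0.4841, 0.293, 0.1297]
orientation: [0.755, 0.655, -0.0, -0.0]
wrist_force: [0.0, 0.0, 0.3]
grip_width: 1.002
shift cm [-0.   -0.02 -0.02] rot [-0.     0.    -0.001] q [ 0.34  0.5   1.41 -0.    1.23 -1.09]
(-92, 0) [323.6  88.4]
(0, 0) [323.8 194.7]
(30, 0) [323.8 225.1]
(90, 0) [323.9 277.7]
(114, 35) [358.  301.8]
(114, -35) [289.9 301.9]
```

View pics/w3.png

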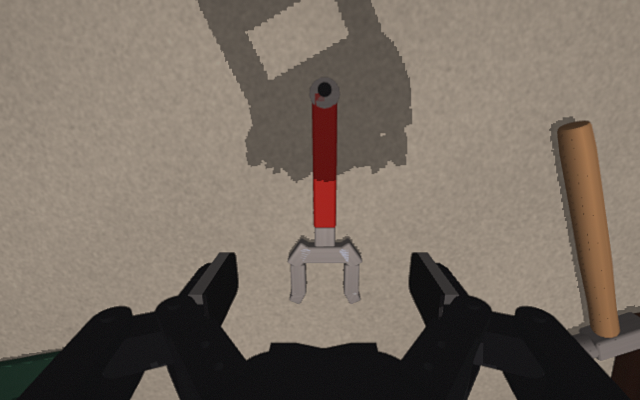

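Wrench centred: tail (324,90), red front (325,228), tips (298,302)/(352,302) — within 3 px of the estimate (about +2 mm along its x). Descending and grasping.

```bash
python3 -m creep '[[[0.05,0.2,5],[0,0,0],-1],[[0.05,0.2,9],[0,0,0],-1],[[0.05,0.2,11.5],[0,0,0],-0.3],[[0.05,0.2,12.7],[0,0,0],0],[[0.05,0.2,12.9],[0,0,0],0.2],[[0.05,0.2,12.9],[0,0,0],0.3],[[0.05,0.2,12.9],[0,0,0],1],[[0.05,0.2,12.9],[0,0,0],1],[[0.05,0.2,12.9],[0,0,0],1],[[0.05,0.2,12.9],[0,0,0],1],[[0.05,0.2,12.9],[0,0,0],1]]' 100;  python3 -m creep '[[[0,0,-2],[0,0,0],1],[[0,0,-6],[0,0,0],1],[[0,0,-12],[0,0,0],1],[[0,0,-18],[0,0,0],1],[[0,0,-18],[0,0,0],1],[[0,0,-18],[0,0,0],1]]' 100
python3 - <<'E'
from h import *
c,im=snap("wrist","w4.png"); s=env.sense();print(s["wrist_torque"])
E
```

```text
time: 10.88
eef_pos: [0.4868, 0.2935, 0.0023]
orientation: [0.755, 0.655, 0.001, 0.0]
wrist_force: [-1.5, -0.4, 4.5]
grip_width: 0.224
time: 11.62
eef_pos: [0.4856, 0.2931, 0.1814]
orientation: [0.755, 0.655, 0.0, 0.0]
wrist_force: [0.5, -0.8, -3.7]
grip_width: 0.217
[-0.0125793   0.02230223 -0.0055161 ]
```

View pics/w4.png

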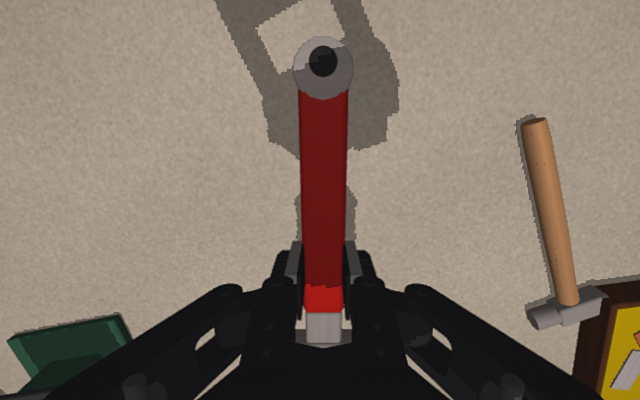

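```bash
python3 - <<'E'
from h import *
s=env.sense();c=cam("wrist");T=R.from_quat(s["orientation"]);
P=lambda a,z,dy,pit=0:proj(c,s["eef_pos"]+T.apply(np.array([0, dy+a*np.cos(pit)-z*np.sin(pit)*-1*-1, 2.3-z*np.cos(pit)-a*np.sin(pit)])/1000)).round(1)
for dy in(-1,0,1):
  for pit in (0,.03,-.03): print(dy,pit,"tail-top-end",P(-95,12,dy,pit),"hole",P(-87,12,dy,pit),"red front",P(30,12,dy,pit))
E
python3 - <<'E'
import cv2,numpy as np
im=cv2.imread("pics/w4.png").astype(int)
# width of red handle by row, and red end rows on centre column
r=(im[:,:,2]>1.8*im[:,:,1])&(im[:,:,2]>60)
for v in(100,140,180,220,260,300): x=np.where(r[v,280:370])[0]+280; print(v,x.min(),x.max())
x=np.where(r[30:360,323])[0]+30; print("red rows",x.min(),x.max())
E
```

```text
-1 0 tail-top-end [324.9  54.6] hole [324.9  75.5] red front [324.6 312.1]
-1 0.03 tail-top-end [324.8  55. ] hole [324.8  75.4] red front [324.6 312.6]
-1 -0.03 tail-top-end [324.9  54.4] hole [324.9  75.9] red front [324.5 311.6]
0 0 tail-top-end [324.9  57.2] hole [324.9  78.1] red front [324.6 313.7]
0 0.03 tail-top-end [324.8  57.6] hole [324.8  77.9] red front [324.6 314.2]
0 -0.03 tail-top-end [324.9  57.1] hole [324.9  78.5] red front [324.5 313.1]
1 0 tail-top-end [324.9  59.9] hole [324.9  80.7] red front [324.5 315.3]
1 0.03 tail-top-end [324.8  60.2] hole [324.8  80.5] red front [324.6 315.8]
1 -0.03 tail-top-end [324.9  59.8] hole [324.9  81.1] red front [324.5 314.7]
100 299 347
140 299 346
180 301 345
220 302 344
260 305 341
300 303 343
red rows 100 312
```

```bash
cat >> h.py <<'E'
def fitpose(deg,back=0,up=0,h=.025,L=.0892):
    u,e,n=frame(); M=toolR(np.radians(deg+90)); N=C-.0011*u+.00085*e
    return N+(h+up-.0047)*n-(L+back)*M[:,1],M
E
python3 - <<'E'
from h import *
for b,up in((.11,.08),(.06,.0),(0,0)):
    p,M=fitpose(31,b,up); print(p.round(3)); rel(p,M)
E
```

```text
[ 0.519 -0.19   0.143]
shift cm [-47.32  10.1    3.77] rot [-0.442 -0.071 -0.751] q [ 0.33  0.45  1.33  0.    1.36 -1.1 ]
[ 0.589 -0.158  0.089]
shift cm [-43.2   16.62   9.2 ] rot [-0.442 -0.071 -0.751] q [ 0.33  0.45  1.33  0.    1.36 -1.1 ]
[ 0.633 -0.124  0.11 ]
shift cm [-39.16  20.48   7.03] rot [-0.442 -0.071 -0.751] q [ 0.33  0.45  1.33  0.    1.36 -1.1 ]
```

```bash
python3 -m creep '[[[-47.3,10.1,3.8],[-0.442,-0.071,-0.751],1],[[-47.3,10.1,3.8],[-0.442,-0.071,-0.751],1],[[-47.3,10.1,3.8],[-0.442,-0.071,-0.751],1],[[-47.3,10.1,3.8],[-0.442,-0.071,-0.751],1],[[-47.3,10.1,3.8],[-0.442,-0.071,-0.751],1],[[-47.3,10.1,3.8],[-0.442,-0.071,-0.751],1],[[-47.3,10.1,3.8],[-0.442,-0.071,-0.751],1],[[-47.3,10.1,3.8],[-0.442,-0.071,-0.751],1],[[-47.3,10.1,3.8],[-0.442,-0.071,-0.751],1],[[-47.3,10.1,3.8],[-0.442,-0.071,-0.751],1],[[-47.3,10.1,3.8],[-0.442,-0.071,-0.751],1],[[-47.3,10.1,3.8],[-0.442,-0.071,-0.751],1],[[-47.3,10.1,3.8],[-0.442,-0.071,-0.751],1]]' 100
python3 - <<'E'
from h import *
stat()
for b,up in((.11,.08),(.06,.0)):
    p,M=fitpose(31,b,up); rel(p,M)
E
```

```text
time: 13.3
eef_pos: [0.5444, -0.1591, 0.1574]
orientation: [0.47, 0.861, 0.086, 0.173]
wrist_force: [-1.1, 0.9, -3.4]
grip_width: 0.22
t 13.3 tcp u,e,n mm [-140.4  -73.4  101.4] ang 118.73 tilt 3.82 F uen [-2.4  1.  -2.6] Tn 0.038 grip 0.22
shift cm [-0.97 -4.1   0.4 ] rot [-0.065  0.015 -0.04 ] q [-0.59  0.35  1.65  0.27  0.82 -2.88]
shift cm [-0.64  1.4   8.05] rot [-0.065  0.015 -0.04 ] q [-0.59  0.35  1.65  0.27  0.82 -2.88]
```

The last joint hits its range at this approach. I'll fit the wrench one flat round (wrench x at −29°, handle downhill/+y side), where the wrist has plenty of room.

Run:
```python
from h import *
for b,up in((.07,.07),(.06,.0),(0,0)):
    p,M=fitpose(-29,b,up); print(p.round(3)); rel(p,M)
```

```text
[ 0.537 -0.008  0.147]
shift cm [13.29  7.33  0.43] rot [-0.051  0.047  1.007] q [-0.59  0.35  1.65  0.27  0.82 -2.88]
[ 0.575 -0.01   0.088]
shift cm [12.56  8.32  7.39] rot [-0.051  0.047  1.007] q [-0.59  0.35  1.65  0.27  0.82 -2.88]
[ 0.624 -0.035  0.11 ]
shift cm [ 7.49 11.52  7.27] rot [-0.051  0.047  1.007] q [-0.59  0.35  1.65  0.27  0.82 -2.88]
```

```bash
python3 -m creep '[[[13.3,7.3,0.4],[-0.051,0.047,1.007],1],[[13.3,7.3,0.4],[-0.051,0.047,1.007],1],[[13.3,7.3,0.4],[-0.051,0.047,1.007],1],[[13.3,7.3,0.4],[-0.051,0.047,1.007],1],[[13.3,7.3,0.4],[-0.051,0.047,1.007],1],[[13.3,7.3,0.4],[-0.051,0.047,1.007],1],[[13.3,7.3,0.4],[-0.051,0.047,1.007],1],[[13.3,7.3,0.4],[-0.051,0.047,1.007],1],[[13.3,7.3,0.4],[-0.051,0.047,1.007],1],[[13.3,7.3,0.4],[-0.051,0.047,1.007],1]]' 100
python3 - <<'E'
from h import *
stat()
for b,up in((.07,.07),(.06,.0),(0,0)):
    p,M=fitpose(-29,b,up); rel(p,M)
E
```

```text
time: 14.55
eef_pos: [0.5365, -0.0079, 0.1475]
orientation: [0.82, 0.529, 0.191, 0.102]
wrist_force: [0.3, -0.6, -3.8]
grip_width: 0.216
t 14.55 tcp u,e,n mm [-140.6   78.    90.6] ang 61.03 tilt 0.01 F uen [-1.4 -0.7 -3.5] Tn -0.016 grip 0.216
shift cm [0.02 0.02 0.03] rot [-0.  0.  0.] q [-0.32  0.3   1.79  0.27  0.67 -1.64]
shift cm [0.02 1.02 7.03] rot [-0.  0.  0.] q [-0.32  0.3   1.79  0.27  0.67 -1.64]
shift cm [0.01 7.02 7.03] rot [-0.  0.  0.] q [-0.32  0.3   1.79  0.27  0.67 -1.64]
```

```bash
python3 -m creep '[[[0,0.5,4],[0,0,0],1],[[0,1,7],[0,0,0],1],[[0,1.5,7],[0,0,0],1],[[0,2.2,7],[0,0,0],1],[[0,2.9,7],[0,0,0],1],[[0,3.5,7],[0,0,0],1],[[0,3.5,7],[0,0,0],1]]' 100 >/dev/null; python3 -c "
from h import *
stat()"; python3 -m creep '[[[0,0.5,0],[0,0,0],1],[[0,1,0],[0,0,0],1],[[0,1.5,0],[0,0,0],1],[[0,1.5,0],[0,0,0],1]]' 100 >/dev/null;  python3 - <<'E'
from h import *
stat(); p,M=fitpose(-29); rel(p,M)
snap("side","s2.png"); snap("scene","s3.png")
a=cv2.imread("pics/scene0.png")
A=cv2.imread("pics/s2.png")[165:245,310:417];B=cv2.imread("pics/s3.png")[160:240,240:347]
cv2.imwrite("pics/s23.png",np.vstack([cv2.resize(k,(400,300),interpolation=cv2.INTER_CUBIC) for k in(A,B)]))
E
```

```text
t 15.43 tcp u,e,n mm [-109.4   60.7   21.1] ang 61.03 tilt 0.07 F uen [-1.2 -0.4 -3.8] Tn -0.019 grip 0.222
t 15.93 tcp u,e,n mm [-95.9  53.2  21. ] ang 61.02 tilt 0.09 F uen [-1.7  1.1 -2.9] Tn -0.005 grip 0.219
shift cm [0.02 1.91 0.08] rot [0.002 0.    0.   ] q [-0.31  0.47  1.66  0.28  0.62 -1.65]
```

View pics/s23.png

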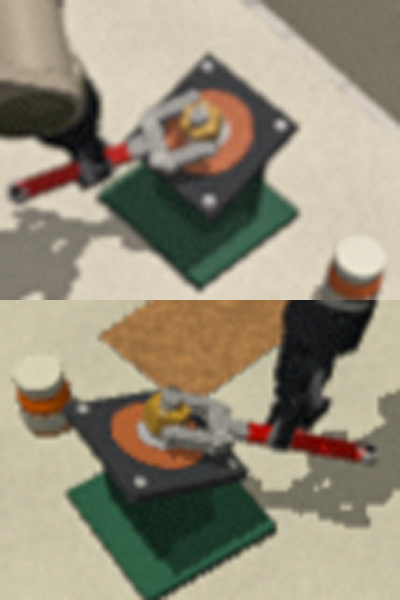

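The jaws straddle the nut in both views and there is no contact force. Sliding home.

```bash
python3 -m creep '[[[0,0.6,0],[0,0,0],1],[[0,1.2,0],[0,0,0],1],[[0,1.9,0],[0,0,0],1],[[0,1.9,0],[0,0,0],1]]' 100 >/dev/null;  python3 - <<'E'
from h import *
stat(); 
for d in (-39,-49,-59,-69,-76,-80):
    p,M=fitpose(d); print(d);rel(p,M)
E
```

```text
t 16.52 tcp u,e,n mm [-79.2  43.9  21. ] ang 61.02 tilt 0.1 F uen [-1.8  0.1 -2.6] Tn -0.062 grip 0.221
-39
shift cm [1.57 0.13 0.07] rot [ 0.002 -0.     0.175] q [-0.31  0.48  1.6   0.27  0.66 -1.64]
-49
shift cm [3.07 0.53 0.07] rot [ 0.002 -0.     0.349] q [-0.31  0.48  1.6   0.27  0.66 -1.64]
-59
shift cm [4.48 1.19 0.07] rot [ 0.002 -0.     0.524] q [-0.31  0.48  1.6   0.27  0.66 -1.64]
-69
shift cm [5.75 2.08 0.08] rot [ 0.002 -0.001  0.698] q [-0.31  0.48  1.6   0.27  0.66 -1.64]
-76
shift cm [6.54 2.83 0.08] rot [ 0.002 -0.001  0.821] q [-0.31  0.48  1.6   0.27  0.66 -1.64]
-80
shift cm [6.95 3.3  0.08] rot [ 0.002 -0.001  0.89 ] q [-0.31  0.48  1.6   0.27  0.66 -1.64]
```

```bash
python3 -m creep '[[[0.78,0.03,0],[0,0,0.087],1],[[1.57,0.13,0.03],[0,0,0.175],1],[[2.33,0.31,0.03],[0,0,0.262],1],[[3.07,0.53,0.05],[0,0,0.349],1],[[3.07,0.53,0.05],[0,0,0.349],1]]' 100 >/dev/null;  python3 - <<'E'
from h import *
stat(); 
for d in (-49,-54,-59,-64,-69,-74,-78):
    p,M=fitpose(d); print(d);rel(p,M)
E
```

```text
t 17.15 tcp u,e,n mm [-59.5  67.6  20.5] ang 41.07 tilt 0.16 F uen [-1.  -3.8 -2.9] Tn 0.224 grip 0.22
-49
shift cm [ 0.03 -0.05  0.02] rot [0.003 0.    0.001] q [-0.26  0.49  1.55  0.22  0.69 -1.2 ]
-54
shift cm [ 0.8  -0.02  0.02] rot [ 0.003 -0.     0.089] q [-0.26  0.49  1.55  0.22  0.69 -1.2 ]
-59
shift cm [1.58 0.09 0.02] rot [ 0.003 -0.     0.176] q [-0.26  0.49  1.55  0.22  0.69 -1.2 ]
-64
shift cm [2.33 0.26 0.02] rot [ 0.003 -0.     0.263] q [-0.26  0.49  1.55  0.22  0.69 -1.2 ]
-69
shift cm [3.08 0.49 0.02] rot [ 0.003 -0.     0.35 ] q [-0.26  0.49  1.55  0.22  0.69 -1.2 ]
-74
shift cm [3.8  0.79 0.02] rot [ 0.003 -0.001  0.438] q [-0.26  0.49  1.55  0.22  0.69 -1.2 ]
-78
shift cm [4.35 1.07 0.02] rot [ 0.003 -0.001  0.507] q [-0.26  0.49  1.55  0.22  0.69 -1.2 ]
```

```bash
python3 -m creep '[[[0.8,-0.02,0],[0,0,0.087],1],[[1.58,0.09,0],[0,0,0.175],1],[[2.33,0.26,0],[0,0,0.262],1],[[3.08,0.49,0],[0,0,0.349],1],[[3.8,0.79,0],[0,0,0.438],1],[[4.35,1.07,0],[0,0,0.507],1],[[4.35,1.07,0],[0,0,0.507],1]]' 100 >/dev/null;  python3 - <<'E'
from h import *
stat(); p,M=fitpose(-78); rel(p,M)
snap("side","s4.png"); snap("scene","s5.png")
A=cv2.imread("pics/s4.png")[170:230,325:405];B=cv2.imread("pics/s5.png")[165:225,245:325]
cv2.imwrite("pics/s45.png",np.hstack([cv2.resize(k,(400,300),interpolation=cv2.INTER_CUBIC) for k in(A,B)]))
E
```

```text
t 18.02 tcp u,e,n mm [-20.3  87.7  20.2] ang 12.12 tilt 0.16 F uen [-3.9 -4.3 -2.2] Tn 0.319 grip 0.218
shift cm [ 0.08 -0.03 -0.01] rot [0.003 0.    0.002] q [-0.2   0.52  1.44  0.17  0.77 -0.59]
```

View pics/s45.png

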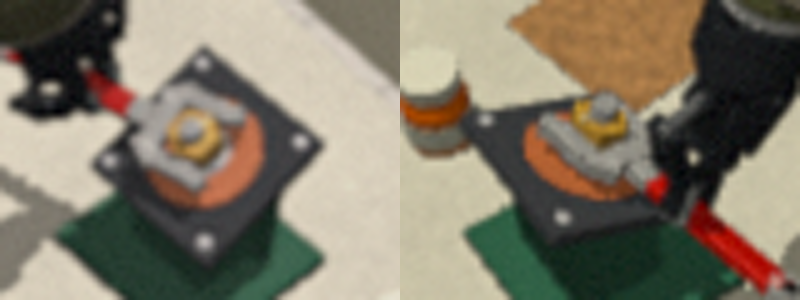

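Run:
```python
from h import *
for a in ((-73,),(-69,),(-69,.06),(-69,.07,.1)):
    p,M=fitpose(*a); print(a,p.round(3));rel(p,M)
```

```text
(-73,) [0.668 0.011 0.132]
shift cm [-0.7   0.01  0.  ] rot [ 0.003  0.    -0.085] q [-0.2   0.52  1.44  0.17  0.77 -0.59]
(-69,) [0.663 0.009 0.129]
shift cm [-1.31  0.08  0.  ] rot [ 0.003  0.    -0.155] q [-0.2   0.52  1.44  0.17  0.77 -0.59]
(-69, 0.06) [0.639 0.063 0.12 ]
shift cm [-2.24 -5.85 -0.01] rot [ 0.003  0.    -0.155] q [-0.2   0.52  1.44  0.17  0.77 -0.59]
(-69, 0.07, 0.1) [0.593 0.068 0.209]
shift cm [ -2.39  -6.81 -10.02] rot [ 0.003  0.    -0.155] q [-0.2   0.52  1.44  0.17  0.77 -0.59]
```

```bash
python3 -m creep '[[[-0.7,0.01,0],[0.003,0,-0.085],1],[[-1.31,0.08,0],[0.003,0,-0.155],1],[[-1.31,0.08,0],[0.003,0,-0.155],1]]' 100 >/dev/null; python3 -c "
from h import *
stat(); p,M=fitpose(-69); rel(p,M)"; python3 -m creep '[[[-0.15,-1.0,0],[0,0,0],1],[[-0.3,-2,0],[0,0,0],1],[[0,-3.5,0],[0,0,0],1],[[0,-5,0],[0,0,0],1],[[0,-6.2,0],[0,0,0],1],[[0,-6.5,-4],[0,0,0],1],[[0,-7,-10],[0,0,0],1],[[0,-7,-10],[0,0,0],1],[[0,-7,-10],[0,0,0],1]]' 100 >/dev/null; python3 -c "
from h import *
stat(); p,M=fitpose(-69,.07,.1); rel(p,M)"
```

```text
t 18.5 tcp u,e,n mm [-33.3  84.3  20.3] ang 20.99 tilt 0.06 F uen [-0.5 -0.2 -2.6] Tn -0.014 grip 0.222
shift cm [ 0.02  0.03 -0.  ] rot [-0.001  0.    -0.   ] q [-0.21  0.51  1.48  0.18  0.74 -0.77]
t 19.62 tcp u,e,n mm [-59.1 149.9 119.8] ang 20.99 tilt 0.12 F uen [-2.1 -1.  -3.3] Tn -0.073 grip 0.219
shift cm [ 0.07  0.08 -0.05] rot [-0.002  0.001 -0.   ] q [-0.12  0.32  1.54  0.11  0.86 -0.62]
```

Run:
```python
from h import *
u,e,n=frame(); N=C-.0011*u+.00085*e+.037*n; M=toolR(np.radians(-30))
rel(N-.07*M[:,0]+.02*M[:,1]+.09*n,M); print((N-.07*M[:,0]+.02*M[:,1]+.09*n))
```

```text
shift cm [-5.89 11.82 -0.73] rot [-0.001  0.002  0.89 ] q [-0.12  0.32  1.54  0.11  0.86 -0.62]
[ 0.58821533 -0.06333339  0.20959016]
```

```bash
python3 -m creep '[[[-5.9,11.8,-0.7],[0,0,0.89],1],[[-5.9,11.8,-0.7],[0,0,0.89],1],[[-5.9,11.8,-0.7],[0,0,0.89],1],[[-5.9,11.8,-0.7],[0,0,0.89],1],[[-5.9,11.8,-0.7],[0,0,0.89],1],[[-5.9,11.8,-0.7],[0,0,0.89],1],[[-5.9,11.8,-0.7],[0,0,0.89],1]]' 100
python3 - <<'E'
from h import *
stat(); c,im=snap("wrist","w6.png"); u,e,n=frame(); p=proj(c,C+.037*n); print(p)
x,y=(p-[32,32]).astype(int); print(x,y)
k=cv2.resize(im[y:y+60,x:x+60,::-1],(400,400),interpolation=cv2.INTER_CUBIC)
cv2.imwrite("pics/w6c.png",np.hstack([k,cv2.resize(im[:,:,::-1],(400,400))]))
E
```

```text
time: 20.5
eef_pos: [0.5882, -0.0632, 0.2081]
orientation: [0.953, -0.213, 0.205, -0.064]
wrist_force: [-0.5, 0.5, -3.6]
grip_width: 0.222
t 20.5 tcp u,e,n mm [-72.4  18.7 125.7] ang -29.86 tilt 0.22 F uen [-2.   0.6 -3. ] Tn -0.04 grip 0.222
[411.860748   181.30847381]
379 149
```

View pics/w6c.png

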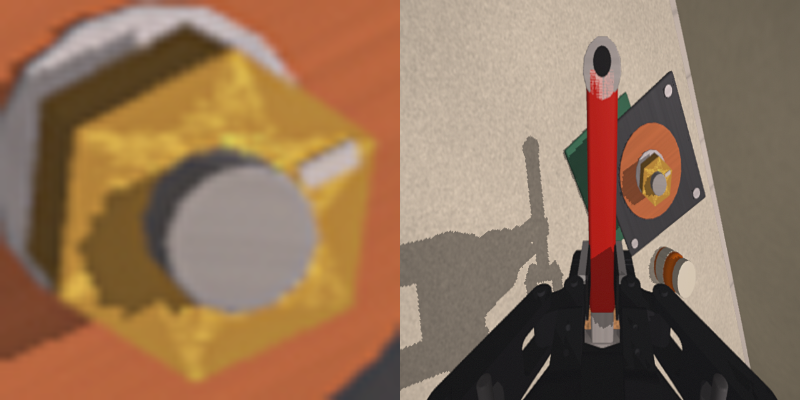

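Run:
```python
from h import *
c=cam("wrist"); u,e,n=frame(); P=C+.037*n; k=400/60
def face(U,V):
    o,r=ray(c,(U+.5)/k-.5+379,(V+.5)/k-.5+149); q=o+r*((P-o)@n)/(r@n)-P; return np.array([q@u,q@e])
cs=np.array([face(*k) for k in((78,125),(240,52),(375,148),(352,305),(197,382),(58,295))]);m=cs.mean(0);print("centre",m)
print([ (np.hypot(*(k-m)).round(4),np.degrees(np.arctan2(*(k-m)[::-1])).round(1)) for k in cs])
a=face(360,148)-m; print(np.degrees(np.arctan2(*a[::-1])))
# mat place
yaw=.196-np.pi; o=np.array([.519,-.286,0]); M=flatR(yaw)
for z in(.15,.02,.006): rel(o+[0,0,z]+.0008*M[:,1],M)
```

```text
centre [-4.14223575e-04 -8.06474311e-06]
[(np.float64(0.021), np.float64(116.7)), (np.float64(0.0203), np.float64(57.3)), (np.float64(0.0203), np.float64(-4.0)), (np.float64(0.0205), np.float64(-61.2)), (np.float64(0.0206), np.float64(-121.7)), (np.float64(0.0209), np.float64(177.0))]
-1.6073175833626883
shift cm [ 1.76 23.97  1.59] rot [-0.376 -0.246  0.919] q [-0.39  0.31  1.55  0.25  0.91 -0.07]
shift cm [-2.97 26.71 13.39] rot [-0.376 -0.246  0.919] q [-0.39  0.31  1.55  0.25  0.91 -0.07]
shift cm [-3.48 27.   14.66] rot [-0.376 -0.246  0.919] q [-0.39  0.31  1.55  0.25  0.91 -0.07]
```

Nut x now reads −2.7°, i.e. about 37° past finger-tight (0.65 rad): over the 0.5 required but short of 45°. There's plenty of time, so I'll refit and add ~8°.

Run:
```python
from h import *
for a in ((-62.5,.07,.08),(-62.5,.06,0),(-62.5,.02,0)):
    p,M=fitpose(*a); print(a,p.round(3));rel(p,M)
```

```text
(-62.5, 0.07, 0.08) [0.587 0.06  0.184]
shift cm [ -6.35 -10.58   2.59] rot [-1.000e-03  3.000e-03 -1.002e+00] q [-0.39  0.31  1.55  0.25  0.91 -0.07]
(-62.5, 0.06, 0) [0.625 0.055 0.114]
shift cm [ -5.48 -10.04  10.58] rot [-1.000e-03  3.000e-03 -1.002e+00] q [-0.39  0.31  1.55  0.25  0.91 -0.07]
(-62.5, 0.02, 0) [0.645 0.021 0.121]
shift cm [-2.11 -7.89 10.57] rot [-1.000e-03  3.000e-03 -1.002e+00] q [-0.39  0.31  1.55  0.25  0.91 -0.07]
```

```bash
python3 -m creep '[[[-6.4,-10.6,0],[0,0.003,-1.002],1],[[-6.4,-10.6,0],[0,0.003,-1.002],1],[[-6.4,-10.6,0],[0,0.003,-1.002],1],[[-6.4,-10.6,0],[0,0.003,-1.002],1],[[-6.4,-10.6,0],[0,0.003,-1.002],1],[[-6.4,-10.6,0],[0,0.003,-1.002],1],[[-6.4,-10.6,2.6],[0,0.003,-1.002],1],[[-6.4,-10.6,2.6],[0,0.003,-1.002],1],[[-5.5,-10.1,7],[0,0.003,-1.002],1],[[-5.5,-10.1,10.6],[0,0.003,-1.002],1],[[-5.5,-10.1,10.6],[0,0.003,-1.002],1]]' 100 >/dev/null
python3 - <<'E'
from h import *
stat()
for a in ((-62.5,.06,0),(-62.5,.02,0),(-62.5,)):
    p,M=fitpose(*a);rel(p,M)
E
```

```text
t 21.93 tcp u,e,n mm [-71.2 134.   18.8] ang 27.54 tilt 0.28 F uen [-0.7  0.2 -2.4] Tn 0.01 grip 0.225
shift cm [ 0.07  0.12 -0.15] rot [-0.004  0.003  0.001] q [-0.14  0.48  1.59  0.16  0.65 -0.81]
shift cm [ 0.06  4.12 -0.17] rot [-0.004  0.003  0.001] q [-0.14  0.48  1.59  0.16  0.65 -0.81]
shift cm [ 0.06  6.12 -0.18] rot [-0.004  0.003  0.001] q [-0.14  0.48  1.59  0.16  0.65 -0.81]
```

```bash
python3 -m creep '[[[0.06,1,-0.17],[-0.004,0.003,0],1],[[0.06,2,-0.17],[-0.004,0.003,0],1],[[0.06,2.8,-0.17],[-0.004,0.003,0],1],[[0.06,3.5,-0.17],[-0.004,0.003,0],1],[[0.06,4.1,-0.17],[-0.004,0.003,0],1],[[0.06,4.1,-0.17],[-0.004,0.003,0],1]]' 100 >/dev/null; python3 -c "
from h import *
stat()"; python3 -m creep '[[[0,0.7,0],[0,0,0],1],[[0,1.4,0],[0,0,0],1],[[0,2,0],[0,0,0],1],[[0,2,0],[0,0,0],1]]' 100 >/dev/null
python3 - <<'E'
from h import *
stat()
for d in (-62.5,-67.5,-72.5,-77.5,-82,-86):
    p,M=fitpose(d);rel(p,M)
E
```

```text
t 22.68 tcp u,e,n mm [-51.5  97.5  20.3] ang 27.52 tilt 0.02 F uen [-2.   0.3 -3.1] Tn -0.037 grip 0.22
t 23.18 tcp u,e,n mm [-42.   79.2  20.3] ang 27.49 tilt 0.04 F uen [-2.2  0.1 -2.3] Tn -0.064 grip 0.22
shift cm [ 0.01 -0.08 -0.  ] rot [ 0.001 -0.    -0.   ] q [-0.23  0.5   1.5   0.19  0.72 -0.91]
shift cm [ 0.79 -0.04 -0.  ] rot [ 0.001 -0.     0.087] q [-0.23  0.5   1.5   0.19  0.72 -0.91]
shift cm [ 1.56  0.06 -0.  ] rot [ 0.001 -0.     0.174] q [-0.23  0.5   1.5   0.19  0.72 -0.91]
shift cm [ 2.32  0.23 -0.  ] rot [ 0.001 -0.     0.262] q [-0.23  0.5   1.5   0.19  0.72 -0.91]
shift cm [ 2.99  0.43 -0.  ] rot [ 0.   -0.    0.34] q [-0.23  0.5   1.5   0.19  0.72 -0.91]
shift cm [ 3.57  0.66 -0.  ] rot [ 0.   -0.    0.41] q [-0.23  0.5   1.5   0.19  0.72 -0.91]
```

```bash
python3 -m creep '[[[0.79,-0.04,0],[0,0,0.087],1],[[1.56,0.06,0],[0,0,0.174],1],[[2.32,0.23,0],[0,0,0.262],1],[[2.99,0.43,0],[0,0,0.34],1],[[3.57,0.66,0],[0,0,0.41],1],[[3.57,0.66,0],[0,0,0.41],1],[[3.57,0.66,0],[0,0,0.41],1]]' 100 >/dev/null; python3 -c "
from h import *
stat()
for a in((-80,),(-74,)): rel(*fitpose(*a))"
```

```text
t 24.05 tcp u,e,n mm [-8.1 89.8 20.1] ang 4.08 tilt 0.05 F uen [-4.8 -2.9 -2.7] Tn 0.256 grip 0.223
shift cm [-0.86  0.05 -0.02] rot [ 0.     0.001 -0.103] q [-0.19  0.53  1.4   0.16  0.8  -0.43]
shift cm [-1.78  0.19 -0.02] rot [ 0.     0.001 -0.208] q [-0.19  0.53  1.4   0.16  0.8  -0.43]
```

Back off, withdraw, lift, then go again to the viewing pose.

```bash
python3 -m creep '[[[-0.86,0.05,0],[0,0,-0.103],1],[[-1.78,0.19,0],[0,0,-0.208],1],[[-1.78,0.19,0],[0,0,-0.208],1]]' 100 >/dev/null; python3 -c "
from h import *
stat()"; python3 -m creep '[[[0,-1.0,0],[0,0,0],1],[[0,-2,0],[0,0,0],1],[[0,-3.5,0],[0,0,0],1],[[0,-5,0],[0,0,0],1],[[0,-6.2,0],[0,0,0],1],[[0,-6.5,-4],[0,0,0],1],[[0,-7,-10],[0,0,0],1],[[0,-7,-10],[0,0,0],1],[[0,-7,-10],[0,0,0],1]]' 100 >/dev/null
python3 - <<'E'
from h import *
stat()
u,e,n=frame(); N=C-.0011*u+.00085*e+.037*n; M=toolR(np.radians(-30))
rel(N-.07*M[:,0]+.02*M[:,1]+.09*n,M)
E
```

```text
t 24.43 tcp u,e,n mm [-25.8  86.8  20.2] ang 15.94 tilt 0.02 F uen [-1.3  0.3 -2.9] Tn 0.004 grip 0.218
t 25.55 tcp u,e,n mm [-45.6 154.4 119.6] ang 15.94 tilt 0.08 F uen [-1.8  0.2 -2.8] Tn -0.037 grip 0.22
shift cm [-6.24 12.35 -0.74] rot [-0.     0.002  0.802] q [-0.11  0.33  1.5   0.1   0.88 -0.51]
```

```bash
python3 -m creep '[[[-6.2,12.3,-0.7],[0,0,0.802],1],[[-6.2,12.3,-0.7],[0,0,0.802],1],[[-6.2,12.3,-0.7],[0,0,0.802],1],[[-6.2,12.3,-0.7],[0,0,0.802],1],[[-6.2,12.3,-0.7],[0,0,0.802],1],[[-6.2,12.3,-0.7],[0,0,0.802],1],[[-6.2,12.3,-0.7],[0,0,0.802],1]]' 100 >/dev/null
python3 - <<'E'
from h import *
c,im=snap("wrist","w7.png"); u,e,n=frame(); P=C-.0005*u+.0002*e+.037*n
A=np.radians(np.arange(-90,90,1))
def prof(im,c):
    v=[]
    for a in A:
        px=np.array([proj(c,P+r*(np.cos(a)*u+np.sin(a)*e)) for r in np.arange(.0125,.0176,.001)],np.float32)
        v.append(cv2.remap(im,px[:,0][None],px[:,1][None],cv2.INTER_LINEAR)[0,:,2].mean())
    return np.array(v)
v=prof(im,c); k=v.argmax(); w=np.clip(v-.6*v.max(),0,None)*(abs(A-A[k])<.3); print("dash deg",np.degrees((w*A).sum()/w.sum()).round(1),v.max(),np.median(v))
yaw=.196-np.pi; o=np.array([.519,-.286,0]); M=flatR(yaw)
for z in(.15,.03,.007): rel(o+[0,0,z]+.0008*M[:,1],M)
E
```

```text
dash deg -10.7 177.16666666666666 62.41666666666667
shift cm [ 1.78 24.03  1.6 ] rot [-0.376 -0.246  0.918] q [-0.39  0.31  1.55  0.25  0.91 -0.07]
shift cm [-2.59 26.56 12.49] rot [-0.376 -0.246  0.918] q [-0.39  0.31  1.55  0.25  0.91 -0.07]
shift cm [-3.42 27.04 14.57] rot [-0.376 -0.246  0.918] q [-0.39  0.31  1.55  0.25  0.91 -0.07]
```

```bash
python3 -m creep '[[[1.8,24,0],[-0.376,-0.246,0.918],1],[[1.8,24,0],[-0.376,-0.246,0.918],1],[[1.8,24,0],[-0.376,-0.246,0.918],1],[[1.8,24,0],[-0.376,-0.246,0.918],1],[[1.8,24,1.6],[-0.376,-0.246,0.918],1],[[1.8,24,1.6],[-0.376,-0.246,0.918],1],[[1.8,24,1.6],[-0.376,-0.246,0.918],1],[[1.8,24,1.6],[-0.376,-0.246,0.918],1]]' 100
python3 - <<'E'
from h import *
M=flatR(.196-np.pi); o=np.array([.519,-.286,0])
for z in(.03,.0075): rel(o+[0,0,z]+.0008*M[:,1],M)
E
```

```text
time: 27.48
eef_pos: [0.5186, -0.2858, 0.1502]
orientation: [0.773, -0.634, 0.001, -0.0]
wrist_force: [-0.3, 0.6, -2.9]
grip_width: 0.222
shift cm [ 0.02  0.06 12.02] rot [-0.001 -0.001  0.002] q [-0.7   0.52  1.31  0.    1.31  0.67]
shift cm [ 0.02  0.06 14.27] rot [-0.001 -0.001  0.002] q [-0.7   0.52  1.31  0.    1.31  0.67]
```

```bash
python3 -m creep '[[[0,0.05,5],[0,0,0],1],[[0,0.05,9],[0,0,0],1],[[0,0.05,12],[0,0,0],1],[[0,0.05,13.5],[0,0,0],1],[[0,0.05,14.2],[0,0,0],1],[[0,0.05,14.2],[0,0,0],1]]' 100; python3 -m creep '[[[0,0,0.1],[0,0,0],1],[[0,0,0.2],[0,0,0],1],[[0,0,0.2],[0,0,0],1]]' 100
```

```text
time: 28.22
eef_pos: [0.5186, -0.2862, 0.0088]
orientation: [0.774, -0.634, 0.001, -0.0]
wrist_force: [1.1, 0.1, -3.1]
grip_width: 0.223
time: 28.6
eef_pos: [0.5187, -0.2862, 0.0071]
orientation: [0.774, -0.634, 0.001, -0.0]
wrist_force: [-0.1, 1.9, -3.0]
grip_width: 0.219
```

```bash
python3 -m creep '[[[0,0,0.1],[0,0,0],1],[[0,0,0.15],[0,0,0],1],[[0,0,0.15],[0,0,0],1]]' 100;  python3 -m creep '[[[0,0,0.1],[0,0,0],1],[[0,0,0.1],[0,0,0],1]]' 100
```

```text
time: 28.98
eef_pos: [0.5187, -0.2863, 0.0056]
orientation: [0.774, -0.634, 0.002, -0.0]
wrist_force: [0.0, -0.0, -2.6]
grip_width: 0.221
time: 29.22
eef_pos: [0.5188, -0.2863, 0.0053]
orientation: [0.774, -0.634, 0.002, -0.0]
wrist_force: [-1.2, 1.5, 4.7]
grip_width: 0.22
```

Contact on the mat (force −2.6 → +4.7 N). Release and rise.

```bash
python3 -m creep '[[[0,0,0],[0,0,0],0.4],[[0,0,0],[0,0,0],0.2],[[0,0,0],[0,0,0],0],[[0,0,0],[0,0,0],0],[[0,0,-1],[0,0,0],-0.2],[[0,0,-4],[0,0,0],-0.5],[[0,0,-9],[0,0,0],-1],[[0,0,-15],[0,0,0],-1],[[0,0,-18],[0,0,0],-1],[[0,0,-18],[0,0,0],-1]]' 30
python3 - <<'E'
from h import *
_,a=snap("wrist","w8.png");_,b=snap("scene","s8.png");_,d=snap("side","d8.png")
w7=cv2.imread("pics/w7.png"); 
t=lambda k:cv2.resize(k,(400,250),interpolation=cv2.INTER_AREA)
o=np.vstack([np.hstack([t(a[:,:,::-1]),cv2.resize(w7[149:187+22,365:461],(400,250),interpolation=cv2.INTER_CUBIC)]),np.hstack([cv2.resize(b[60:330,170:602,::-1],(400,250)),cv2.resize(d[100:370,190:622,::-1],(400,250))])])
cv2.imwrite("pics/fin.png",o)
E
```

```text
time: 30.48
eef_pos: [0.5189, -0.2864, 0.1884]
orientation: [0.774, -0.634, 0.005, -0.0]
wrist_force: [-0.0, 0.6, -1.2]
grip_width: 1.001
```

View pics/fin.png

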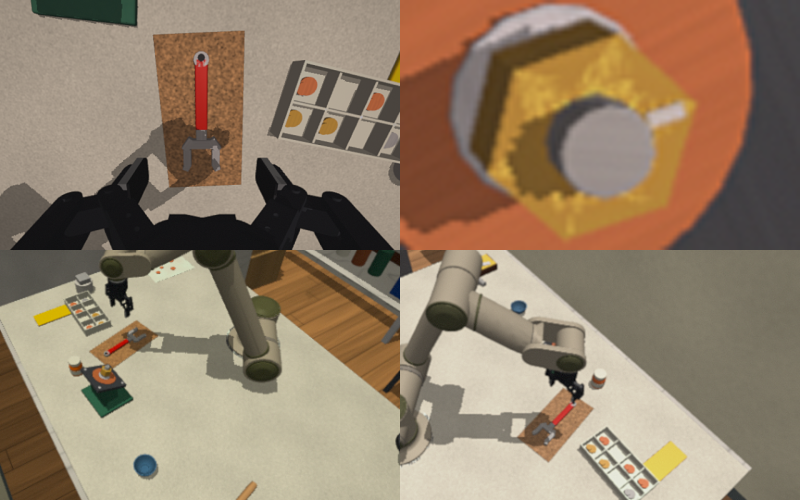

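The wrench lies flat within the mat, tail at (200,58) and jaws near (200,165) in the top-left view. The nut's dash has turned clockwise. The jar, bowl and organiser stand where they were; the hammer is only partly in view, but nothing came near it. Handing in.

```bash
python3 -c "
from station import env
print(env.sense()['time']); print(env.hand_in())"
```

```text
30.625
the job is handed in; nothing more can be done
None
```

The disc is clamped, the wrench is lying flat on the cork mat, and the job is handed in at 30.6 s.

- **Finger-tight:** I turned the nut about 54° with the fingers. The torque rose near the expected angle, and the camera then put the nut about 3° (0.05 rad) past nominal finger-tight.
- **Wrench tightening:** The first pass reached only about 37° past finger-tight, because of play and give in the grip. I refitted the wrench and turned it further. The dash then read −10.7°, about 45° (0.79 rad) past finger-tight. The dash and hexagon readings disagreed by about 1°. About 42° of the total was done with the wrench.
- **Wrench fit:** My first approach put the last joint at its range limit (−2.88 rad). I fitted the wrench one flat round instead, with the handle downhill on the +y side.
- **Setting down:** The wrench was lowered until it touched the mat (about 7 N change in force), then released. The last pictures show it flat and wholly on the mat, with the gripper clear above it.
- **Bystanders:** The jar, bowl and organiser look undisturbed in the last pictures. The hammer was only partly in view in that last check, but nothing went near it.
- **Forces:** Every wrist force I read stayed below about 10 N, well under the limits.

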